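Refit the tuning knob on a receiver's keyed shaft

TASK

Refit the loose pointer knob on the receiver's bare keyed shaft: press it lightly (never force it) while turning it slowly until it drops fully home, then turn it clockwise until its nose points at the long line on the dial, and let go. Leave the other things on the bench where they are.

Things in the scene. Friction and masses are not known exactly. Their poses are not given: they have to be found in the camera images.
- unit: Receiver lying on its back, fixed: grey case, dark control panel on top, 156 x 226 x 70 mm (x, y, z), turned up to 0.3 rad. Origin: centre of its underside; z up; panel top 70 mm above it. Shaft axis at (-12, -35) mm. Its +x is the direction from shaft to long dial line. Small keys and sockets, 4 mm high, lie over 65 mm from the shaft. A knob push of over 35 N damages it; 5 to 12 N is plenty.
- shaft_tip (a point): Top end of the bare steel shaft, on its axis, 21 mm above the panel; axes are the unit's. Panel up: bush 28 mm across, 3 mm high; round shaft 10 mm thick, its top 4 mm coned; through its foot a level drive bar 22 mm long, 4 mm wide, 3 to 11 mm above the panel. Out of line, a knob rests on the bar, its underside 11 mm above the panel; with its slot in line with the bar it drops 8 mm onto the bush.
- dial_mark (a point): Middle of the long black line on the dial, on the panel top, 40 mm from the shaft axis; axes are the unit's. The shaft's angle is not reported: at the start its drive bar lies 0.5 to 1.9 rad counter-clockwise (seen from above) of the direction from shaft to this line (a bar's two ends are alike). The shaft turns without end, stiffly (0.1 N m), and stays where left. Short dial lines do not matter.
- knob_center (a point): Centre (18 mm above the underside) of the loose black pointer knob, 60 g, standing on a 2 mm mat. Skirt 50 mm across, 11 mm high; on it a bar grip 46 mm long (x), 20 mm wide (y), top 36 mm above the underside. x: to the nose (white line on top); z up. Underside: bore 12 mm wide, 22 mm deep; slot along x right across it, 6.4 mm wide, 9.5 mm deep. Home, this point is at shaft_tip's height.
- knob_nose (a point): Tip of the knob's nose, 28 mm from its axis along its +x, 18 mm above its underside. The knob drops home when its nose line lies along the shaft's drive bar, within about 0.1 rad, either way round; home, it keeps about 0.1 rad of play either way and may swing back by that much when let go. Pressed with over about 15 N before it drops, it may drag the shaft round with it.
- round_knob: Bystander: a smaller, round black knob, 38 mm across and 24 mm high, loose on the mat. Origin at the centre of its underside. It does not belong on this shaft.
- spool: Bystander: standing spool of solder, 60 mm across, 52 mm high, loose. Origin at the centre of its underside.
- pot: Bystander: small closed jar, 52 mm across, 60 mm high, loose. Origin at the centre of its underside.
Mind the look-alikes: they are no part of the job. What is shaped like the part that bears knob_center but red or yellow is not meant.

How it is judged:
On the way:
1. the knob is fully home on the shaft (z of knob_center in the frame of shaft_tip below 0.002 m and horizontal distance between knob_center and shaft_tip below 0.003 m and angle between knob_center's own z axis and vertical below 0.1 rad), for 0.2 s.
At the end, for the whole second after the job is handed in: The knob is home on the shaft (its centre no more than 2 mm above the height of shaft_tip, within 3 mm of the axis, tilted less than 0.1 rad), its nose points along the long dial line within 0.25 rad, and it is released (all of step 1 and angle between the x axis of knob_center and the x axis of unit, either way round below 0.25 rad and x of knob_nose in the frame of shaft_tip above 0.015 m); the robot touches nothing.
It fails at once if the knob pushes on the receiver or its shaft with more than 35 N (contact force between knob and unit above 35 N).
It fails at once if the round knob is moved more than 20 mm (distance of round_knob from where it was at the start of the episode above 0.02 m).
It fails at once if the spool is moved more than 20 mm (distance of spool from where it was at the start of the episode above 0.02 m).
It fails at once if the jar is moved more than 20 mm (distance of pot from where it was at the start of the episode above 0.02 m).
It also fails if it takes over 61 s, if anything falls off the work surface, if the arm or the gripper's body presses on something with over 40 N, if the wrist force passes 120 N, or if a joint passes its speed limit or range.

ROBOT

A 6-joint arm with a two-finger parallel gripper is mounted at the origin on the work surface. World frame = base frame: x ahead of the robot, y to its left, z up, the work surface at z = 0. Lengths are in m, angles in rad, forces in N, time in s.
With the tool pointing down it reaches from about 0.275 to 0.75 m from the base axis. Payload 10.2 kg.
Tool frame: the origin (TCP) lies midway between the tips of the shut fingers; the grasp point (between the pads) lies 19 mm behind it (env.hold_point_z is the distance from the TCP to the grasp point, in m); x points along the fingers, z is the direction in which the jaws open and shut, and the axes are right-handed (so a half turn about x gives the same grasp; the last joint's range is limited). The gripper opens to 85 mm and grips with 20 to 120 N. Pads are 22 mm wide; open, the fingers measure 114 mm over their backs; the gripper's body (76 mm by 85 mm) begins 54 mm behind the grasp point. The pads swing forward as they close: fully open they stand 13 mm farther back than shut.
Start: joints at [-1.389, 0.313, 1.498, -0, 1.331, -0.223], TCP at [0.207, -0.483, 0.231] pointing down, gripper open.
Joint ranges: [-2.94, 2.94], [-0.97, 2.17], [0.19, 2.56], [-1.23, 4.37], [0.02, 3.11], [-2.88, 2.88]. Speed limits (rad/s): [2.39, 2.39, 3.01, 3.14, 3.14, 3.14].

INTERFACE

Orientations are given as a unit quaternion [x, y, z, w].
In Python, from bench import env, kinematics, monitor, eyes, job gives the robot as it stands. The module is installed in compiled form; this text tells all that it offers. Calls block until the motion is done:
- env.reach(position, orientation): joint-space move of the TCP to a pose.
- env.movel(position, velocity=0.15, frame=None, guard=None): straight line of the TCP; frame=None keeps the orientation; velocity is the mean speed in m/s. With guard (N) it stops when the force on the tool has changed by that much, and returns True; else False.
- env.set_joints(angles): joint-space move.
- env.release() and env.close_gripper(effort=None): open the fingers fully, or close them until they stop; effort is the grip in N (None keeps the last).
- env.hold(seconds).
- kinematics.ik(position, orientation): joint angles nearest the present ones, or None.
- monitor.sense(): the state.
- eyes.grab_frame(name): name is "scene" or "top" or "wrist"; returns a dict with "frame" (420x560x3 uint8, red, green, blue), "mtx" (3x3 intrinsics, pixels), "view" (4x4, takes a point from world to camera coordinates). Camera axes: x right, y down, z forward; pixel columns grow to the right and rows downward; lengths in m; the calibration is good to about 2 mm. The wrist camera is an equidistant fisheye: a pixel r from the principal point sees the ray r / f radians off the axis. A picture is of the moment at which its call begins. There is no depth.
A pose or a line that the arm cannot do raises env.MotionError and nothing moves.
- job.hand_in(): hands the job in, once; it reports no verdict.
The state is a dict: "clock": time; "joints": joint angles; "qvel": joint speeds; "joint_efforts": joint torques, N m; "position": TCP position; "ee_rot": TCP orientation; "contact_force": force on the tool from outside, world axes, zero at the start; "ft_torque": the same for the moment, N m; "finger_gap": opening from 0.0 (shut) to 1.0 (fully open).
Only numpy, scipy, OpenCV 4.12 (cv2) and the standard library are available. Lean on these libraries where they do the work, as an engineer would, in place of code of your own. Each camera call takes 0.05 s, during which the arm holds its last target.

## Working session

There is one attempt and no reset: what is moved stays moved. The work goes in short steps, each a Python script; the robot and the scene stay as the last script left them, time stands still between calls to the robot, and variables do not carry over. Pictures are saved under pics/ and viewed, and the job is handed in when it is done.

```bash
mkdir -p pics
python3 - <<'E'
from bench import env,monitor,eyes
import cv2,numpy as np
s=monitor.sense();print(s['clock'],s['position'],s['ee_rot'],s['finger_gap'],env.hold_point_z)
np.set_printoptions(precision=4,suppress=True)
for n in ("scene","top","wrist"):
    f=eyes.grab_frame(n);cv2.imwrite(f"pics/{n}0.png",f["frame"][:,:,::-1]);print(n,f["mtx"],f["view"])
    np.savez(f"{n}0.npz",**f)
E
```

```text
0.0 [ 0.20670098 -0.48231473  0.23071876] [ 0.38962266  0.5906221  -0.38895833  0.58997554] 0.9975206769695599 0.0187
scene [[452.4274   0.     284.6027]
 [  0.     452.4274 199.8826]
 [  0.       0.       1.    ]] [[ 0.3176  0.9482  0.0039 -0.1853]
 [ 0.7442 -0.2467 -0.6207 -0.315 ]
 [-0.5876  0.2    -0.784   1.5455]
 [ 0.      0.      0.      1.    ]]
top [[520.1546   0.     280.6249]
 [  0.     520.1546 209.1554]
 [  0.       0.       1.    ]] [[ 0.0084 -1.      0.0003  0.0319]
 [-0.9926 -0.0083 -0.1212  0.5592]
 [ 0.1212  0.0008 -0.9926  1.2041]
 [ 0.      0.      0.      1.    ]]
wrist [[325.1923   0.     282.6433]
 [  0.     325.1923 213.5663]
 [  0.       0.       1.    ]] [[ 0.3935 -0.9193  0.     -0.5253]
 [-0.8839 -0.3783  0.2751 -0.0358]
 [-0.2529 -0.1083 -0.9614  0.3787]
 [ 0.      0.      0.      1.    ]]
```

View pics/scene0.png

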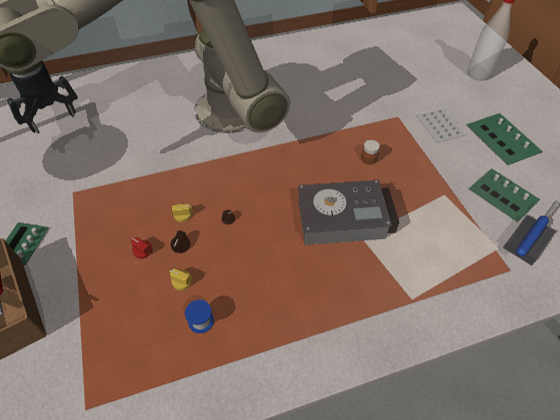

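View pics/top0.png

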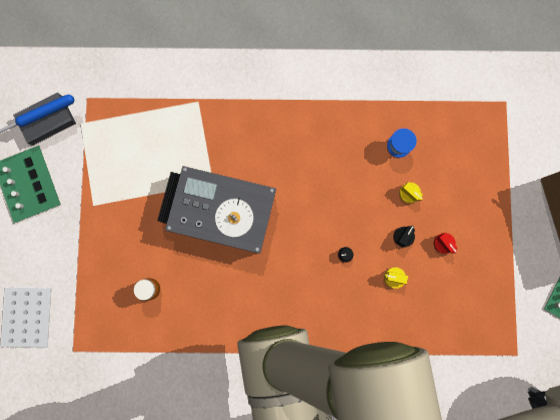

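View pics/wrist0.png

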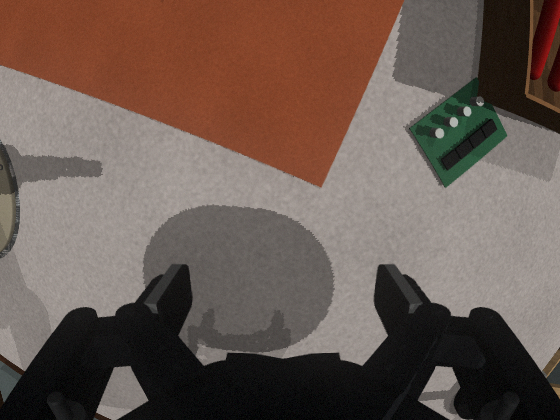

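The candidates in the top view are a black pointer knob (404,237), a small round black knob (346,255), yellow pointer knobs (411,193) and (396,278), and a red one (446,243). The black one with a nose at (404,237) fits the description. I'll confirm it in crops.

Run:
```python
import cv2,numpy as np
t=cv2.imread("pics/top0.png")
a=cv2.resize(t[215:265,330:460],None,fx=6,fy=6,interpolation=cv2.INTER_CUBIC)
b=cv2.resize(t[160:260,160:290],None,fx=6,fy=6,interpolation=cv2.INTER_CUBIC)
cv2.imwrite("pics/c1.png",a);cv2.imwrite("pics/c2.png",b)
s=cv2.imread("pics/scene0.png")
cv2.imwrite("pics/c3.png",cv2.resize(s[170:250,290:400],None,fx=7,fy=7,interpolation=cv2.INTER_CUBIC))
```

```text
(no output)
```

View pics/c1.png

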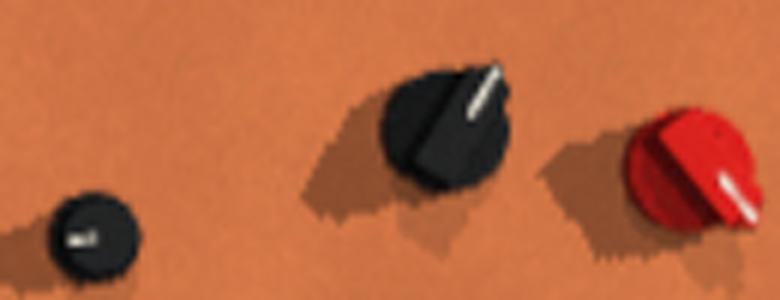

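View pics/c2.png

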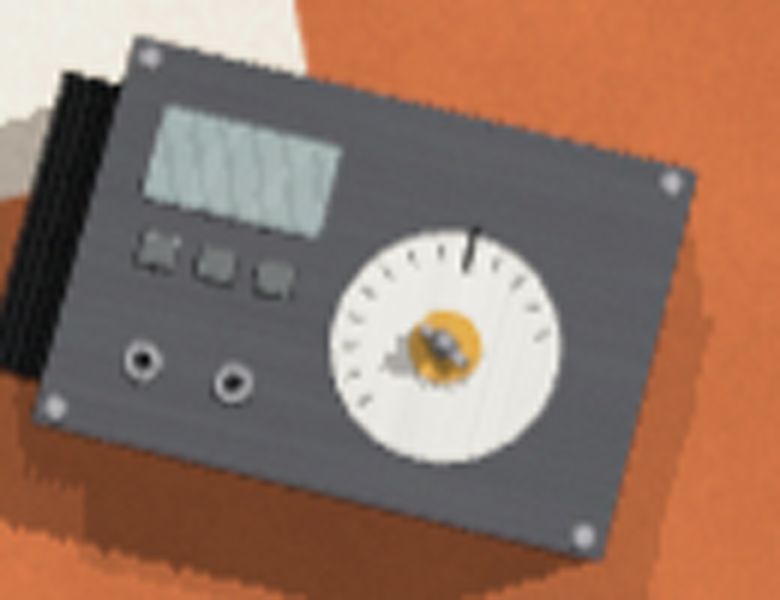

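View pics/c3.png

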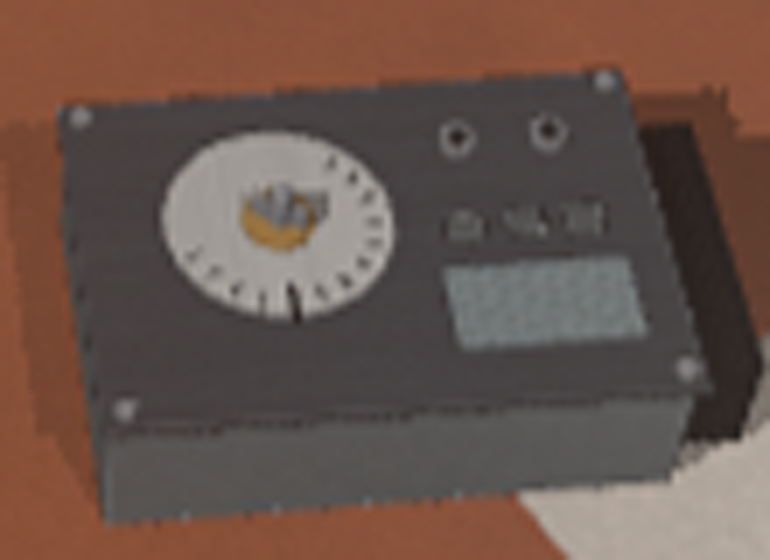

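The crops confirm it: the black knob with a bar grip and a white nose line is at (404,237), nose up-right. The round knob at (346,255) and the red one are different. The shaft's bar lies about 1.2 rad CCW of the long line. Next I'll compute positions.

```bash
cat > h.py <<'E'
import numpy as np,cv2
from scipy.spatial.transform import Rotation as R
np.set_printoptions(precision=4,suppress=True)
def ray(f,px,fish=False):
    K=f["mtx"];V=f["view"];u=(px[0]-K[0,2])/K[0,0];v=(px[1]-K[1,2])/K[1,1]
    if fish:
        r=np.hypot(u,v);d=np.array([u/r*np.sin(r),v/r*np.sin(r),np.cos(r)]) if r>1e-9 else np.array([0,0,1.])
    else: d=np.array([u,v,1.])
    return -V[:3,:3].T@V[:3,3],V[:3,:3].T@d
def onz(f,px,z,fish=False):
    o,d=ray(f,px,fish);return o+d*(z-o[2])/d[2]
def proj(f,p,fish=False):
    c=f["view"][:3,:3]@p+f["view"][:3,3];K=f["mtx"]
    if fish:
        r=np.hypot(c[0],c[1]);th=np.arctan2(r,c[2]);c=np.array([c[0]/r*th,c[1]/r*th,1]) 
    return np.array([K[0,0]*c[0]/c[2]+K[0,2],K[1,1]*c[1]/c[2]+K[1,2]])
def quat(nose):  # tool x down, tool z horizontal perpendicular to nose direction
    x=np.array([0,0,-1.]);z=np.array([-np.sin(nose),np.cos(nose),0]);y=np.cross(z,x)
    return R.from_matrix(np.c_[x,y,z]).as_quat()
E
python3 - <<'E'
from h import *
from bench import kinematics,monitor
t=dict(np.load("top0.npz"));s=dict(np.load("scene0.npz"))
c2=lambda x,y:(160+(x+.5)/6-.5,160+(y+.5)/6-.5)
c1=lambda x,y:(330+(x+.5)/6-.5,215+(y+.5)/6-.5)
c3=lambda x,y:(290+(x+.5)/7-.5,170+(y+.5)/7-.5)
for z in (.070,.072):
    P=[onz(t,c2(*p),z) for p in((137,37),(695,172),(602,560),(37,422))]
    P=np.array(P);print(P,"size",np.linalg.norm(P[1]-P[0]),np.linalg.norm(P[2]-P[1]),"c",P.mean(0))
    # unit x dir: from P2 ->P1 ; unit y: P1->P0
    a=[np.arctan2(*(P[1]-P[2])[1::-1]),np.arctan2(*(P[0]-P[3])[1::-1])];b=[np.arctan2(*(P[0]-P[1])[1::-1])-np.pi/2,np.arctan2(*(P[3]-P[2])[1::-1])-np.pi/2]
    th=np.mean(a+b);print(a,b,th)
    Rm=np.array([[np.cos(th),-np.sin(th)],[np.sin(th),np.cos(th)]])
    print("shaft from corners",P.mean(0)[:2]+Rm@[-.012,-.035])
    dc=onz(t,c2(445,346),z);print("dial ctr top",dc, "line",onz(t,c2(471,250),z)-dc)
    dc=onz(s,c3(279,224),z);print("dial ctr scene",dc, "line",onz(s,c3(295,302),z)-dc)
z=.072+.011
b=onz(t,c2(420,328),z)-onz(t,c2(467,362),z);print("bar",np.arctan2(b[1],b[0]),np.linalg.norm(b))
k=onz(t,c1(445,130),.013);n=onz(t,c1(497,68),.038);n0=onz(t,c1(471,117),.038)
print("knob",k,n,np.arctan2(*(n-n0)[1::-1]),np.arctan2(*(n-k)[1::-1]),np.linalg.norm(n-k))
print("round",onz(t,c1(95,238),.02))
for nose in np.arange(-1,1.6,.25):
  for fl in(0,np.pi):
    q=kinematics.ik([*k[:2],.2],quat(nose+fl));q2=kinematics.ik([.48,.08,.2],quat(nose+fl))
    print(round(nose,2),fl>0,q is not None and np.round(q[5],2),q2 is not None and np.round(q2[5],2))
E
```

```text
[[0.6547 0.2666 0.07  ]
 [0.6034 0.049  0.07  ]
 [0.4533 0.083  0.07  ]
 [0.5042 0.3002 0.07  ]] size 0.22355655290460258 0.15382494919602363 c [0.5539 0.1747 0.07  ]
[np.float64(-0.2229491316911575), np.float64(-0.21987265833488132)] [np.float64(-0.23172535122499704), np.float64(-0.23025877477894285)] -0.22620147900749468
shaft from corners [0.5344 0.1433]
dial ctr top [0.5348 0.1445 0.07  ] line [ 0.0373 -0.0093  0.    ]
dial ctr scene [0.5347 0.1419 0.07  ] line [ 0.0363 -0.0082  0.    ]
[[0.6543 0.2662 0.072 ]
 [0.603  0.049  0.072 ]
 [0.4533 0.083  0.072 ]
 [0.5041 0.2998 0.072 ]] size 0.22318176065789427 0.15356706188491642 c [0.5537 0.1745 0.072 ]
[np.float64(-0.22294913169115746), np.float64(-0.21987265833488182)] [np.float64(-0.23172535122499727), np.float64(-0.23025877477894285)] -0.22620147900749485
shaft from corners [0.5341 0.1431]
dial ctr top [0.5346 0.1443 0.072 ] line [ 0.0373 -0.0093  0.    ]
dial ctr scene [0.5361 0.1412 0.072 ] line [ 0.0362 -0.0082  0.    ]
bar 0.9540608988601218 0.022210487403616745
knob [ 0.4983 -0.2602  0.013 ] [ 0.5212 -0.2752  0.038 ] -0.5017481460290408 -0.5831576608945716 0.03705843677733992
round [ 0.4537 -0.1187  0.02  ]
-1.0 False -1.26 -0.65
-1.0 True 1.88 2.49
-0.75 False -1.51 -0.9
-0.75 True 1.63 2.24
-0.5 False -1.76 -1.15
-0.5 True 1.38 1.99
-0.25 False -2.01 -1.4
-0.25 True 1.13 1.74
0.0 False -2.26 -1.65
0.0 True 0.88 1.49
0.25 False -2.51 -1.9
0.25 True 0.63 1.24
0.5 False -2.76 -2.15
0.5 True 0.38 0.99
0.75 False False -2.4
0.75 True 0.13 0.74
1.0 False False -2.65
1.0 True -0.12 0.49
1.25 False 2.77 False
1.25 True -0.37 0.24
1.5 False 2.52 False
1.5 True -0.62 -0.01
```

Run:
```python
from h import *
from bench import env,eyes,monitor
env.reach([.498,-.26,.16],quat(-.52+np.pi))
f=eyes.grab_frame("wrist");np.savez("w1.npz",**f)
print(monitor.sense()["clock"],monitor.sense()["position"],proj(f,np.array([.4983,-.2602,.013]),True))
c=proj(f,np.array([.4983,-.2602,.02]),True).astype(int);print(c)
cv2.imwrite("pics/w1.png",f["frame"][:,:,::-1])
x0=max(0,c[0]-70);y0=max(0,c[1]-50);print(x0,y0)
cv2.imwrite("pics/w1c.png",cv2.resize(f["frame"][y0:y0+100,x0:x0+140,::-1],None,fx=5.5,fy=5.5,interpolation=cv2.INTER_CUBIC))
```

```text
1.6417 [ 0.4977 -0.2607  0.1602] [281.2771 199.8428]
[281 201]
211 151
```

View pics/w1.png

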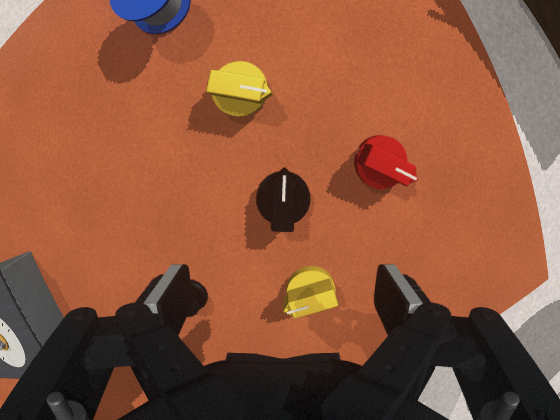

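View pics/w1c.png

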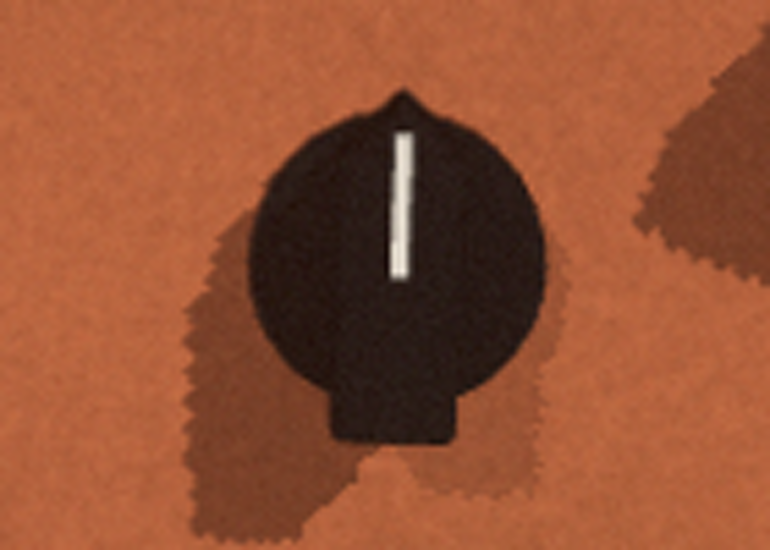

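The wrist view shows the black knob's skirt centre at about (283,197), with its white line pointing almost straight up in the picture. Next I'll grasp it.

Run:
```python
from h import *
from bench import env,eyes,monitor
f=dict(np.load("w1.npz"))
c=lambda x,y:(211+(x+.5)/5.5-.5,151+(y+.5)/5.5-.5)
k=onz(f,c(397.5,256),.010,True);a=onz(f,c(399,279),.038,True);b=onz(f,c(404,133),.038,True)
L=onz(f,c(248,256),.008,True);Rr=onz(f,c(547,256),.008,True)
print(k,a,b,np.linalg.norm(L-Rr));nose=np.arctan2(*(b-a)[1::-1]);print(nose)
# white line end ~ from knob
d=np.array([np.cos(nose),np.sin(nose)]);print("line ends along nose rel k",(a-k)[:2]@d,(b-k)[:2]@d, "lateral",(a-k)[:2]@[-d[1],d[0]])
K=(k[:2]+np.array([.4983,-.2602]))/2; K=k[:2]
Q=quat(nose+np.pi)
env.reach([*K,.09],Q)
print("g",env.movel([*K,.0155],velocity=.08,guard=6),monitor.sense()["position"])
env.close_gripper(effort=40)
s=monitor.sense();print(s["finger_gap"],s["position"],s["contact_force"],s["clock"])
f=eyes.grab_frame("wrist");cv2.imwrite("pics/w2.png",f["frame"][:,:,::-1])
np.save("nose.npy",nose)
```

```text
[ 0.4992 -0.2624  0.01  ] [ 0.5016 -0.264   0.038 ] [ 0.5208 -0.2759  0.038 ] 0.0507679206637466
-0.5533450564564354
line ends along nose rel k 0.002888131431812412 0.02545776554882065 lateral -0.0001127282811447727
g False [ 0.4995 -0.2626  0.016 ]
0.2258812323028732 [ 0.4993 -0.2625  0.0157] [-0.9141  0.2702  2.2834] 3.725
```

View pics/w2.png

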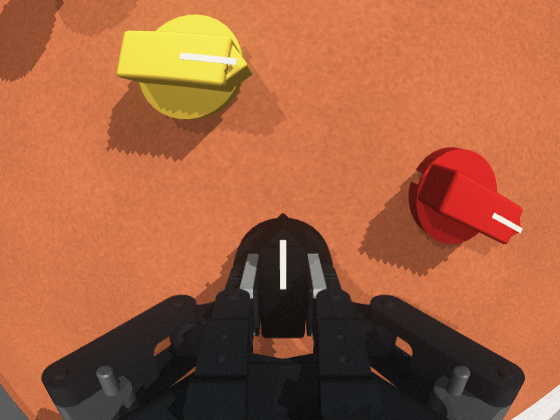

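The knob is held centrally between the pads, with its nose line vertical at (283,265). Next I'll cross-check its centre, lift it, and look at the shaft.

Run:
```python
from h import *
from bench import env,eyes,monitor
f=dict(np.load("w1.npz"));nose=float(np.load("nose.npy"))
c=lambda x,y:(211+(x+.5)/5.5-.5,151+(y+.5)/5.5-.5)
k=onz(f,c(397.5,256),.010,True);d=np.array([np.cos(nose),np.sin(nose)])
print("nose tip .020",(onz(f,c(404,90),.020,True)-k)[:2]@d,"tail top",(onz(f,c(392,443),.036,True)-k)[:2]@d,"skirt front/back",(onz(f,c(450,118),.013,True)-k)[:2])
s=monitor.sense();p=s["position"]
env.movel([p[0],p[1],.2],velocity=.15)
S=np.array([.5345,.1432]);bar=.954;n=bar-.35
env.reach([*(S-.10*np.array([np.cos(n),np.sin(n)])),.21],quat(n+np.pi))
env.hold(.2)
f=eyes.grab_frame("wrist");np.savez("w3.npz",**f);s=monitor.sense();print(s["clock"],s["contact_force"],s["finger_gap"])
cv2.imwrite("pics/w3.png",f["frame"][:,:,::-1])
q=proj(f,np.array([*S,.083]),True).astype(int);x0,y0=max(0,q[0]-80),max(0,q[1]-60);print(q,x0,y0)
cv2.imwrite("pics/w3c.png",cv2.resize(f["frame"][y0:y0+120,x0:x0+160,::-1],None,fx=5,fy=5,interpolation=cv2.INTER_CUBIC))
```

```text
nose tip .020 0.02953303891245236 tail top -0.0242819814515553 skirt front/back [ 0.0165 -0.0194]
6.7333 [ 0.4204 -0.5515 -1.785 ] 0.22187080223716577
[280  86] 200 26
```

View pics/w3.png

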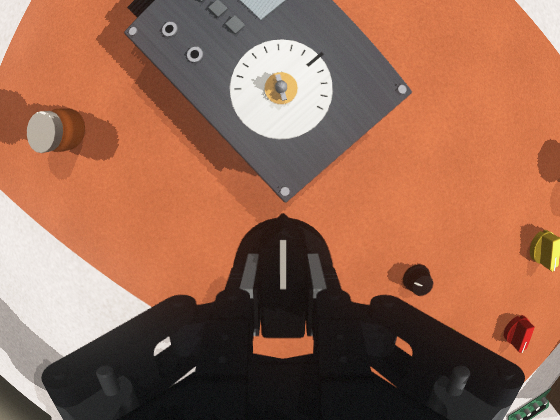

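View pics/w3c.png

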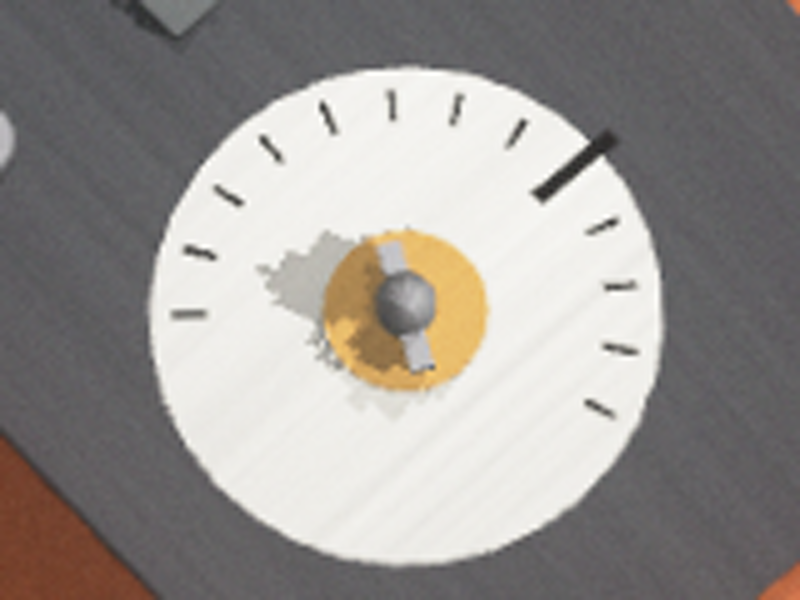

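The wrist crop shows the shaft tip at (406,296), the dial centre at about (406,316), the bar from (388,246) to (424,368) and the long line at (577,167).

Run:
```python
from h import *
f=dict(np.load("w3.npz"))
c=lambda x,y:(200+(x+.5)/5-.5,26+(y+.5)/5-.5)
for zp in(.070,.072):
    D=onz(f,c(406.5,315),zp,True);
    print(zp,"dial",D,"bush",onz(f,c(405,310),zp+.003,True),"tip",onz(f,c(406,297),zp+.019,True))
    l=onz(f,c(612,137),zp,True)-onz(f,c(540,197),zp,True);m=onz(f,c(577,167),zp,True)-D
    print("line ang",np.arctan2(l[1],l[0]),np.arctan2(m[1],m[0]),np.linalg.norm(m))
    b=onz(f,c(388,246),zp+.011,True)-onz(f,c(424,368),zp+.011,True);print("bar",np.arctan2(b[1],b[0]),np.linalg.norm(b))
```

```text
0.07 dial [0.5339 0.1427 0.07  ] bush [0.5342 0.1432 0.073 ] tip [0.5347 0.1433 0.089 ]
line ang -0.23257494096676956 -0.22613885688582888 0.03966324287373174
bar 0.8803806402854144 0.021503963022939516
0.072 dial [0.5337 0.1426 0.072 ] bush [0.534  0.1431 0.075 ] tip [0.5345 0.1431 0.091 ]
line ang -0.23257494096676912 -0.22613885688582797 0.03938294595540185
bar 0.8803806402854141 0.02134585074501607
```

```bash
cat > st.py <<'E'
from h import *
from bench import env,eyes,monitor
S=np.array([.5343,.1431])
def fz(): return monitor.sense()["contact_force"]
E
python3 - <<'E'
from st import *
n=.89-.28
env.reach([*S,.135],quat(n+np.pi)); env.hold(.2)
F0=fz();np.save("F0.npy",F0)
print(F0,monitor.sense()["position"])
h=env.movel([*S,.090],velocity=.03,guard=5)
s=monitor.sense();print(h,s["position"],s["contact_force"]-F0,s["ft_torque"],s["finger_gap"],s["clock"])
f=eyes.grab_frame("scene")["frame"]
cv2.imwrite("pics/s4.png",cv2.resize(f[130:250,270:410,::-1],None,fx=5,fy=5,interpolation=cv2.INTER_CUBIC))
E
```

```text
[ 0.4745  0.2319 -0.2803] [0.5344 0.1425 0.1363]
True [0.5344 0.1431 0.0942] [-1.75   -0.1698  5.7894] [ 0.0044  0.1998 -0.0024] 0.22664667107235265 8.7333
```

View pics/s4.png

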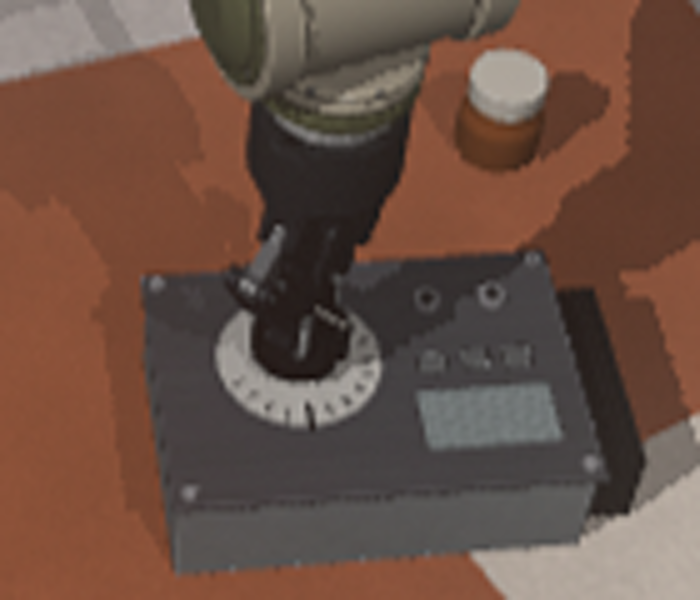

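Contact came at TCP z 0.094, which matches the knob resting on the bar with the bore over the shaft (unit at z=0). Next I'll press lightly and turn.

Run:
```python
from st import *
F0=np.load("F0.npy");t0=monitor.sense()["clock"]
n=.61;z=.0940;out=[]
while n<1.25:
    n+=.03
    env.movel([*S,z],velocity=.02,frame=quat(n+np.pi))
    s=monitor.sense();F=s["contact_force"]-F0
    out.append((round(n,2),round(z,4),round(s["position"][2],4),*np.round(F,1),s["clock"]))
    if s["clock"]-t0>12: break
    if F[2]<5: z-=.0006 
    if F[2]<2: z-=.0006
    if F[2]>9: z+=.0005
    if s["position"][2]<.0905: break
for o in out:print(*o)
np.save("nz.npy",[n,z])
```

```text
0.64 0.094 0.0944 0.1 -0.0 4.8 9.0333
0.67 0.0934 0.0941 -0.6 0.2 6.3 9.2833
0.7 0.0934 0.0941 -0.3 -0.3 5.6 9.5333
0.73 0.0934 0.094 0.0 -0.1 5.1 9.7833
0.76 0.0934 0.0938 1.2 0.2 5.2 10.0333
0.79 0.0934 0.0928 -0.9 -0.3 -0.1 10.2833
0.82 0.0922 0.092 -0.4 0.2 -0.6 10.5333
0.85 0.091 0.0911 1.3 0.9 0.7 10.7833
0.88 0.0898 0.0898 3.8 3.2 -1.5 11.0333
```

It dropped in at a nose angle of about 0.8. Next I'll seat it with a guard.

Run:
```python
from st import *
F0=np.load("F0.npy");n=.87
h=env.movel([*S,.0835],velocity=.02,frame=quat(n+np.pi),guard=7)
s=monitor.sense();print(h,s["position"],s["contact_force"]-F0,s["ft_torque"],s["clock"],s["finger_gap"])
f=eyes.grab_frame("wrist")["frame"]
cv2.imwrite("pics/w5.png",f[:,:,::-1])
f=eyes.grab_frame("scene")["frame"]
cv2.imwrite("pics/s5.png",cv2.resize(f[170:250,290:400,::-1],None,fx=6,fy=6,interpolation=cv2.INTER_CUBIC))
```

```text
True [0.5351 0.1435 0.0867] [0.2372 1.75   2.976 ] [ 0.1203 -0.001  -0.032 ] 11.3083 0.22568093950003598
```

View pics/w5.png

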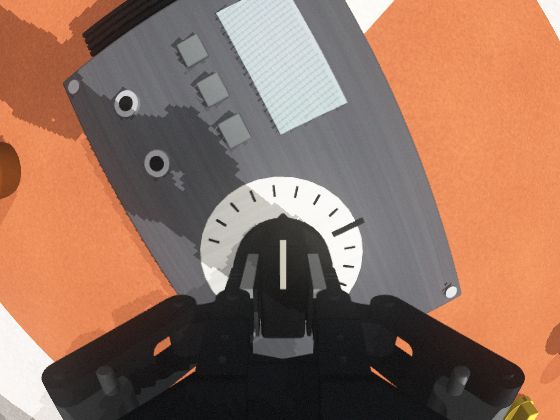

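View pics/s5.png

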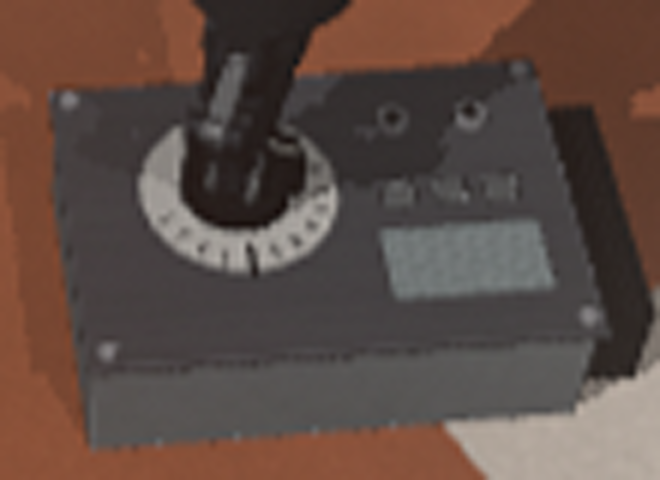

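The knob is home: z is 0.0867 against 0.0867 expected, and the wrist view shows the skirt down on the dial. Next I'll turn it clockwise to the long line, just past by 0.04.

Run:
```python
from st import *
F0=np.load("F0.npy");C=[.5346,.1432,.0864]
for n in list(np.arange(.87,-.27,-.1))[1:]+[-.27]:
    env.movel(C,velocity=.02,frame=quat(n+np.pi))
    s=monitor.sense();print(round(n,2),s["position"],s["contact_force"]-F0,s["ft_torque"][2],s["clock"])
f=eyes.grab_frame("wrist");np.savez("w6.npz",**f);cv2.imwrite("pics/w6.png",f["frame"][:,:,::-1])
```

```text
0.77 [0.5346 0.1437 0.0867] [-0.1178  3.4684  5.0391] -0.020139850789612727 11.6583
0.67 [0.5344 0.1438 0.0867] [-1.4133  4.1092  4.6914] 0.004789239207986384 11.9083
0.57 [0.5344 0.1438 0.0867] [-0.4505  4.8674  5.9263] 0.019779140975433318 12.1583
0.47 [0.5345 0.1438 0.0867] [-0.8704  4.1398  5.7559] 0.02690523308631699 12.4083
0.37 [0.5345 0.1437 0.0867] [-0.5768  4.0837  5.4576] 0.03285981041042591 12.6583
0.27 [0.5345 0.1437 0.0867] [-0.449   4.8144  6.257 ] 0.020279255162492252 12.9083
0.17 [0.5345 0.1437 0.0867] [-0.8336  5.1959  6.3299] 0.032494069802960976 13.1583
0.07 [0.5345 0.1437 0.0867] [-0.6791  3.9741  6.3442] 0.03391015283135229 13.4083
-0.03 [0.5345 0.1437 0.0867] [-0.8999  4.404   5.5957] 0.01956290512220597 13.6583
-0.13 [0.5345 0.1437 0.0867] [-1.0758  4.0487  5.4132] 0.031748482066107905 13.9083
-0.23 [0.5346 0.1436 0.0867] [-0.41    4.8345  5.8987] 0.036878049298431755 14.1583
-0.27 [0.5346 0.1436 0.0867] [0.1839 3.477  5.2863] 0.04126993673075029 14.4083
```

View pics/w6.png

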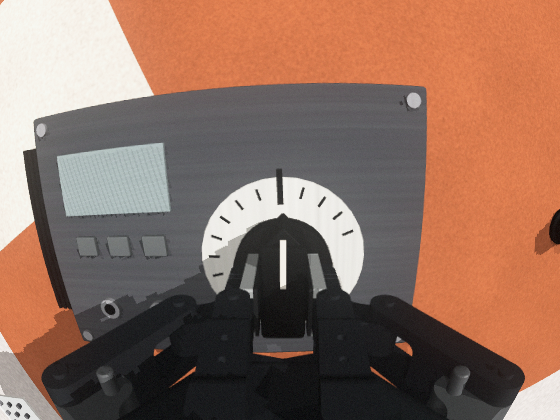

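The nose (283,215) lines up with the long line at (279,188), very slightly past it clockwise. I'll relieve the side force, release, back off and check.

Run:
```python
from st import *
q=quat(-.27+np.pi)
env.movel([.5346,.1437,.0868],velocity=.02,frame=q)
env.release();env.hold(.2)
env.movel([.5346,.1437,.16],velocity=.08)
f=eyes.grab_frame("wrist");np.savez("w7.npz",**f);cv2.imwrite("pics/w7.png",f["frame"][:,:,::-1])
d=np.array([np.cos(-.228),np.sin(-.228)])
env.reach([*(np.array([.5346,.1437])-.12*d),.24],q)
f=eyes.grab_frame("wrist");np.savez("w8.npz",**f)
p=proj(f,np.array([.5346,.1437,.085]),True).astype(int);x0,y0=max(0,p[0]-80),max(0,p[1]-60);print(x0,y0,monitor.sense()["clock"])
cv2.imwrite("pics/w8c.png",cv2.resize(f["frame"][y0:y0+120,x0:x0+160,::-1],None,fx=5,fy=5,interpolation=cv2.INTER_CUBIC))
f=eyes.grab_frame("scene");cv2.imwrite("pics/s8.png",cv2.resize(f["frame"][150:270,270:410,::-1],None,fx=5,fy=5,interpolation=cv2.INTER_CUBIC))
f=eyes.grab_frame("top");cv2.imwrite("pics/t8.png",f["frame"][:,:,::-1])
```

```text
196 9 17.3667
```

View pics/w8c.png

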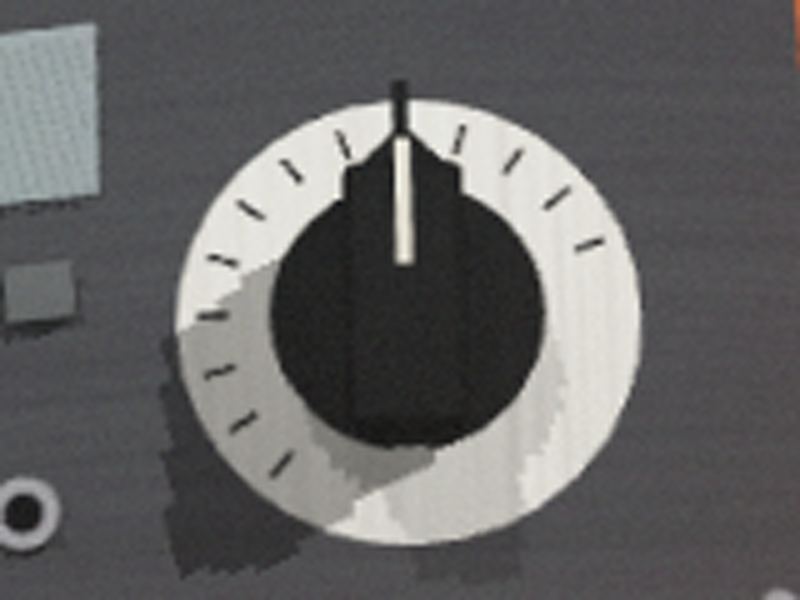

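View pics/s8.png

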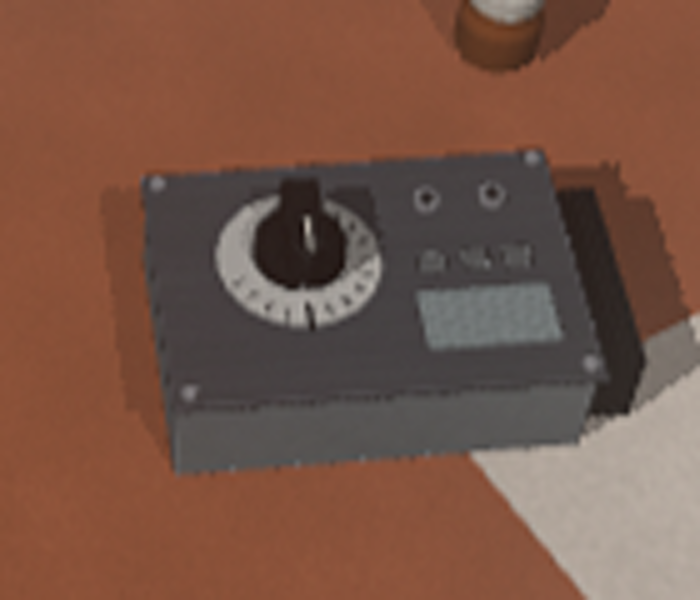

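View pics/t8.png

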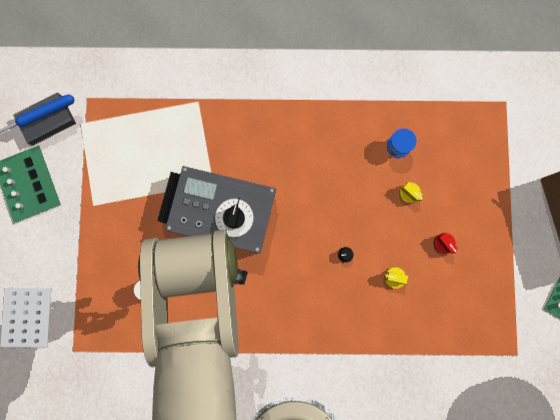

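The nose lies on the long line (white line at (402,200), long line at (399,105) in the crop), and the other things sit at unchanged pixels. One quick check on height, using the skirt's apparent width, then I'll hand in.

Run:
```python
from h import *
from bench import job,monitor
f=dict(np.load("w8.npz"));c=lambda x,y:(196+(x+.5)/5-.5,9+(y+.5)/5-.5)
for z in(.084,.092):
    L,Rr=onz(f,c(272,315),z,True),onz(f,c(545,315),z,True);print(z,np.linalg.norm(L-Rr),(L+Rr)/2)
D=onz(f,c(408.5,322),.07,True);D2=[onz(f,c(176,322),.07,True),onz(f,c(642,322),.07,True)];print("dial",D,np.linalg.norm(D2[0]-D2[1]))
a=onz(f,c(404,263),.109,True);b=onz(f,c(402,140),.109,True);print("nose",np.arctan2(*(b-a)[1::-1]))
print(monitor.sense()["contact_force"])
job.hand_in();print(monitor.sense()["clock"])
```

```text
0.084 0.04930805320424288 [0.5329 0.1432 0.084 ]
0.092 0.047987328422132075 [0.5317 0.1434 0.092 ]
dial [0.5335 0.1432 0.07  ] 0.08849372176081399
nose -0.25411506939543305
[0.299  1.4298 0.7959]
the job is handed in; nothing more can be done
the job is handed in; nothing more can be done
```

The black pointer knob is back on the receiver's shaft, fully home and pointing at the long dial line. The gripper has let go and moved clear, and the job was handed in with the clock at about 17 s.

**What I did:**
- **Fitting:** I set the knob over the shaft about 0.28 rad short of the drive bar and pressed with about 5–6 N while turning it slowly. It started to drop at a nose angle of about 0.79 rad (world frame).
- **Seating:** A 7 N guarded press took it home, with the tool stopping at z = 0.0867 m, which matches the expected height.
- **Turning:** I turned it clockwise to the long line, with about 6 N of downward push at most, then opened the fingers and backed off.

**Last checks:**
- **Direction:** The nose measured −0.254 rad and the long line about −0.228 rad. The gap of about 0.03 rad is well inside the 0.25 rad allowed.
- **Height:** After release, the skirt's apparent width fits home better than 8 mm up (49.3 mm against 48.0 mm; the true width is 50 mm). That check is only coarse.
- **Centring:** The knob's centre was within about 1 mm of the dial centre in the same picture.
- **Other things:** In the final top view everything visible was where it started. The jar was half hidden by the arm.

No check failed or disagreed. After I backed off, the force reading still showed about 1.7 N, which looks like sensor drift because nothing was touching the tool.

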